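# Close the biscuit tub and slide it under the worktop shelf

## Task

Put the yellow lid on the blue biscuit tub, pressing it down until it sits fully home and level all round. Then put the closed tub away, sliding it handle outwards into the shelf bay with the green liner, between the things standing in front, until the tub is wholly under the shelf with only its handle sticking out. Keep the tub upright throughout, and do not disturb the mug or the jars.

Things in the scene. Friction and masses are not known exactly. Their poses are not given: they have to be found in the camera images.
- tub: open blue tub of biscuits, 116 (x) by 92 (y) mm, 60 high, walls 3, about 0.4 kg, too wide to grip across. Origin: centre of underside. Handle: upright fin 12 mm thick (y), sticking out along -x from the end wall to x = -126 mm, z = 10 to 70 mm (full height from x = -76). Inside each long wall a sprung white seal strip near the rim, which the lid is pressed past (some 8 N)
- handle (a point): grip point on the tub's handle fin, at x = -105, y = 0, z = 58 mm in the tub's frame, with the tub's axes; grip it from above, closing along y
- lid: loose yellow lid, plate 124 (x) by 98 (y) by 4 mm. Origin: centre of the plate's underside. Below, a hollow plug 104 by 81, 8 mm deep (it stands on it at first), fits the tub's 110 by 86 mm mouth, either way round, x along the tub's x. On top an red grip rib 70 long (x), 16 wide (y), z = 4 to 18 mm. Fully home, its origin is 60 mm above the tub's
- shelf: fixed low two-bay shelf, pale wood on white uprights, 160 deep (x) by 344 mm wide (y). Origin: centre of its footprint on the worktop; open towards its -x. Board underside 88, top 96 mm up; its front edge at x = -80. Bays centred at y = -80 and +80 mm, each 132 wide; a 22 mm high stop lip closes the back, inner face at x = 72 mm
- liner: thin flat green mat (no obstacle) in the bay to be filled, sticking out 70 mm in front of the shelf. Origin: centre of that bay at worktop height; axes as the shelf's. The tub goes here, axes along the liner's, handle to its -x; it is wholly under the shelf with its origin between x = -18 mm and 14 mm (at the stop)
- canister: bystander: white ceramic jar with wooden cap, diameter 84 mm, 76 mm high, standing in the other bay. Origin: centre of its underside
- spice: bystander: small amber spice jar with a black cap, diameter 36 mm, 75 mm high, standing in front of the shelf roughly before its middle upright. Origin: centre of its underside
- mug: bystander: white mug, diameter 76 mm, 85 mm high, its handle at its own +y, standing in front of the shelf off its +y end. Origin: centre of its underside
- jar: bystander: terracotta-coloured jar with a brass cap, diameter 72 mm, 80 mm high, standing in front of the shelf off its -y end. Origin: centre of its underside
Not all that is in view belongs to the job. Several things have the shape of the lid; the one meant has the colours described above. Several things look just like the tub: the one meant starts farthest to the robot's left.

How it is judged:
By the outcome, as a careful person would: the job done as asked, in the order asked, and still so for the second after the job is handed in, with the robot touching nothing.
It also fails if it takes over 54 s, if anything falls off the work surface, if the arm or the gripper's body presses on something with over 40 N, if the wrist force passes 120 N, or if a joint passes its speed limit or range.

## Robot

A 7-joint arm with a two-finger parallel gripper is mounted at the origin on the work surface. World frame = base frame: x ahead of the robot, y to its left, z up, the work surface at z = 0. Lengths are in m, angles in rad, forces in N, time in s.
With the tool pointing down it reaches from about 0.4 to 0.875 m from the base axis. Payload 19.3 kg.
Tool frame: the origin (TCP) lies midway between the tips of the shut fingers; the grasp point (between the pads) lies 19 mm behind it; z points along the fingers, y is the line along which they close (so a half turn about z gives the same grasp; the last joint's range is limited). The gripper opens to 85 mm and grips with 20 to 120 N. Pads are 22 mm wide; open, the fingers measure 114 mm over their backs; the gripper's body (76 mm by 85 mm) begins 54 mm behind the grasp point. The pads swing forward as they close: fully open they stand 13 mm farther back than shut.
Start: joints at [1.187, 0.521, -0.036, 1.599, 0.021, 1.021, -0.113], TCP at [0.193, -0.594, 0.231] pointing down, gripper open.
Joint ranges: [-2.91, 2.91], [-0.3, 2.13], [-1.5, 1.42], [0.17, 2.43], [-1.26, 4.41], [0.16, 1.93], [-2.52, 2.52]. Speed limits (rad/s): [1.89, 1.89, 2.39, 2.39, 3.01, 3.01, 3.01].

## Interface

Orientations are given as a unit quaternion [w, x, y, z].
In Python, from station import ctrl gives the robot as it stands. The module is installed in compiled form; this text tells all that it offers.
- The arm moves only by the tool arm_command, never from a script. Its argument "motion" is a list of rows, each a list of 3 entries, a list of its own where there are three numbers: the turn, a rotation vector about the tool's x, y, z scaled (see below), then the shift along the tool's x, y, z scaled (see below), then the opening, from 0 (shut) to 1 (fully open). In form: [[[wx, wy, wz], [dx, dy, dz], jaw], ...]. A call has 1 to 10 rows; each row is the pose to reach, as a shift and turn from the pose commanded when the call began, along the tool's axes at that moment; what a row does not reach only later rows make up. The controller multiplies each number of a shift by 60 cm and each number of a turn by 120 degrees. A row lasts 1/12 s, in which the tool goes at most 41.7 mm and 7.16 degrees, less where a joint would pass 70% of its speed; a pose out of reach is approached as far as the arm can. A call with a number of a shift or a turn outside -1 to 1 is refused whole. A call with a gripper value outside its range is refused whole. The fingers move at their own pace and stop on an object; the grip force is fixed at half the most. Time passes only in rows, so rows that repeat a pose let the fingers close. It gives the time, the measured TCP pose, the force, the opening and the grip force at its end, in the units of the state.
- ctrl.observe(): the state, without advancing time (a new reading comes with each control period).
- ctrl.read_camera(name): name is "side" or "top" or "wrist"; returns the picture (400x640x3 uint8, red, green, blue); there is no depth.
- ctrl.camera_params(name): a dict with "mtx" (3x3 intrinsics, pixels), "eye" and "orientation" of the camera in the world. Camera axes: x right, y up, looking along -z (the intrinsics and any distortion apply to the point x, -y, -z); pixel columns grow to the right and rows downward; lengths in m; the calibration is good to about 2 mm. The wrist camera is an equidistant fisheye: a pixel r from the principal point sees the ray r / f radians off the axis. A picture is of the moment at which its call begins: read the wrist's pose just before it. camera_params takes no time and is no camera call; for the wrist camera it gives the pose at the moment of the call.
- ctrl.sign_off(): hands the job in; it is judged then, once.
The state is a dict: "clock": time; "qpos": joint angles; "dq": joint speeds; "tau": joint torques, N m; "tcp_pos": TCP position; "orientation": TCP orientation; "contact_force": force on the tool from outside, world axes, zero at the start; "ft_torque": the same for the moment, N m; "grip_width": finger opening in m; "grasp_force": force on a finger pad.
Only numpy, scipy, OpenCV 4.12 (cv2) and the standard library are available. Lean on these libraries where they do the work, as an engineer would, in place of code of your own. Each camera call takes 0.05 s, during which the arm holds its last target. There are 200 camera calls.

## Working session

There is one attempt and no reset: what is moved stays moved. The work goes in short steps, Python scripts to look and compute and a tool call to move; the robot and the scene stay as the last step left them, time stands still between calls to the robot, and variables do not carry over. Pictures are saved under pics/ and viewed, at most 10 in all, crops included, and the job is handed in when it is done.

Besides the shell and the picture viewer there is one more tool, called after "Call:" by a JSON object that holds its "op" and its "data", one argument or row to a line. arm_command: Moves the arm, as the interface text tells. Its arguments: {"type":"object","properties":{"motion":{"type":"array"}},"required":["motion"]}

```bash
mkdir -p pics; cat > h.py <<'E'
import numpy as np, cv2
from scipy.spatial.transform import Rotation as R
from station import ctrl
def quat(q): return R.from_quat([q[1],q[2],q[3],q[0]])
def ray(p,uv,fish=False):
    M=np.array(p["mtx"]);x=(uv[0]-M[0,2])/M[0,0];y=(uv[1]-M[1,2])/M[1,1]
    if fish:
        r=np.hypot(x,y);s=np.sin(r)/r if r>1e-9 else 1;d=np.array([x*s,-y*s,-np.cos(r)])
    else: d=np.array([x,-y,-1.])
    o=p["orientation"]; o=np.array(o)
    Rm=o if o.shape==(3,3) else quat(o).as_matrix()
    return np.array(p["eye"]),Rm@d
def plane(p,uv,z,fish=False):
    e,d=ray(p,uv,fish);return e+d*(z-e[2])/d[2]
def tri(p1,u1,p2,u2,f1=False,f2=False):
    e1,d1=ray(p1,u1,f1);e2,d2=ray(p2,u2,f2)
    A=np.c_[d1,-d2];t=np.linalg.lstsq(A,e2-e1,rcond=None)[0]
    a=e1+d1*t[0];b=e2+d2*t[1];return (a+b)/2,np.linalg.norm(a-b)
def snap(n,f):
    p=ctrl.camera_params(n);im=ctrl.read_camera(n);cv2.imwrite(f,im[:,:,::-1]);return p,im
E
python3 - <<'E'
from h import *
for n in("top","side","wrist"):
    p,im=snap(n,f"pics/{n}0.png");print(n,p)
print(ctrl.observe())
t=cv2.imread("pics/top0.png");s=cv2.imread("pics/side0.png")
E
```

```text
top {'mtx': array([[507.26379083,   0.        , 314.10461364],
       [  0.        , 507.26379083, 204.00964196],
       [  0.        ,   0.        ,   1.        ]]), 'eye': array([ 0.35197031, -0.10875496,  1.84114203]), 'orientation': array([ 0.71057733,  0.03380422, -0.03694544, -0.70183486])}
side {'mtx': array([[404.30528738,   0.        , 309.64934777],
       [  0.        , 404.30528738, 200.75496284],
       [  0.        ,   0.        ,   1.        ]]), 'eye': array([ 0.15288564, -1.14800762,  0.76463352]), 'orientation': array([ 0.85846858,  0.47680208, -0.09332975, -0.16425905])}
wrist {'mtx': array([[309.70691629,   0.        , 318.23427081],
       [  0.        , 309.70691629, 196.7363314 ],
       [  0.        ,   0.        ,   1.        ]]), 'eye': array([ 0.25481378, -0.57407941,  0.3741148 ]), 'orientation': array([ 0.80224757, -0.10588147,  0.07716924, -0.582437  ])}
{'clock': 0.15, 'qpos': array([ 1.18680065,  0.5218824 , -0.0362737 ,  1.59985585,  0.02119638,
        1.02111993, -0.11278916]), 'dq': array([ 4.57817515e-04, -3.54262770e-03,  2.81159163e-05, -2.27428096e-03,
       -1.34793740e-04, -5.69172222e-04,  6.83715206e-04]), 'tau': array([ 2.24700249e-03, -9.27386212e+01,  1.98073044e+00, -3.70057225e+01,
        1.80970388e-02,  6.27474990e-03, -6.80833796e-05]), 'tcp_pos': array([ 0.19278463, -0.59425993,  0.23086284]), 'orientation': array([-4.26650973e-04,  9.87720600e-01,  1.56230028e-01, -1.09602126e-04]), 'contact_force': array([-0.23134637,  0.76519216, -0.10368448]), 'ft_torque': array([ 0.04906492,  0.02153496, -0.04633888]), 'grasp_force': 0.0, 'grip_width': 0.0853673912190113}
```

View pics/top0.png

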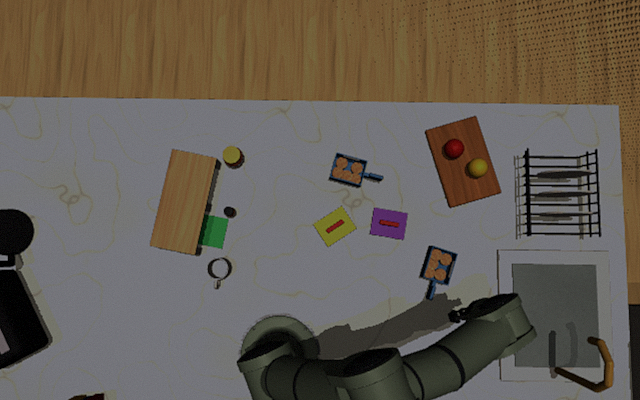

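View pics/side0.png

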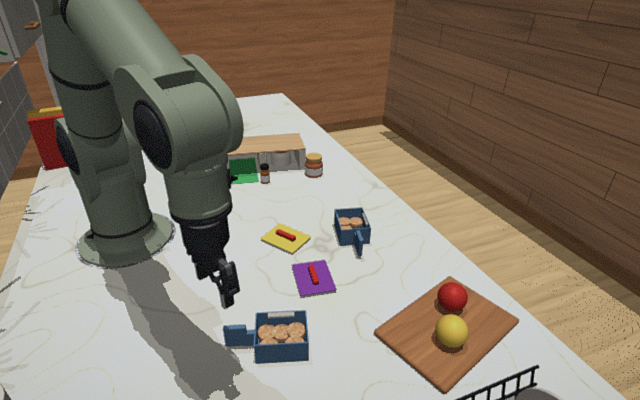

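The top view shows candidate tubs at (348,170) and (438,263), and lids yellow/red at (335,227) and purple/red at (389,222). Image left is the robot's left (+y), so the tub is the one at (348,170). The lid is the yellow one with the red rib. The shelf is at (185,202) with the liner at (214,232), the mug at (219,268), spice at (230,211) and jar at (233,155).

```bash
cat >> h.py <<'E'
def mask(im,name):
    h=cv2.cvtColor(im,cv2.COLOR_RGB2HSV)
    lo,hi={"yellow":((22,120,70),(34,255,255)),"blue":((100,110,25),(118,255,255)),"green":((45,120,50),(85,255,255)),"red":((0,170,70),(6,255,255))}[name]
    m=cv2.inRange(h,lo,hi)
    if name=="red": m|=cv2.inRange(h,(172,170,70),(180,255,255))
    return m
def comps(m,amin=30):
    c,_=cv2.findContours(m,cv2.RETR_EXTERNAL,cv2.CHAIN_APPROX_NONE)
    return [k for k in c if cv2.contourArea(k)>amin]
E
python3 - <<'E'
from h import *
P={}
for n in("top","side"):
    im=cv2.imread(f"pics/{n}0.png")[:,:,::-1];P[n]=ctrl.camera_params(n)
    for c in("yellow","blue","green","red"):
        for k in comps(mask(im,c),12):
            r=cv2.minAreaRect(k);m=cv2.moments(k);print(n,c,np.round([m['m10']/m['m00'],m['m01']/m['m00']],1),np.round(r[0],1),np.round(r[1],1),round(r[2]), end=' ')
            if n=="top": print(np.round(plane(P[n],r[0],{"yellow":.012,"blue":.06,"green":.0,"red":.026}[c])[:2],3),np.round([plane(P[n],q,{"yellow":.012,"blue":.06,"green":.0,"red":.026}[c])[:2] for q in cv2.boxPoints(r)],3).tolist())
            else: print()
p=P["top"]
for nm,uv,z in(("shelfcorners",(172,150),.096),("",(217,158),.096),("",(199,255),.096),("",(151,244),.096),("mug",(219,267),.085),("spice",(230,211),.075),("jar",(233,154),.08),("bay",(204,237),.0)): print(nm,np.round(plane(p,uv,z),3))
t=cv2.imread("pics/top0.png")
cv2.imwrite("pics/c0.png",cv2.resize(t[130:310,140:480],None,fx=2.3,fy=2.3,interpolation=cv2.INTER_CUBIC))
E
```

```text
top yellow [334.4 226. ] [334.4 226.1] [26.6 33.8] 56 [ 0.457 -0.19 ] [[0.462, -0.112], [0.531, -0.214], [0.451, -0.267], [0.383, -0.166]]
top yellow [480.1 165.8] [479.9 165.7] [10.8 11.4] 72 [ 0.684 -0.72 ] [[0.696, -0.695], [0.71, -0.735], [0.672, -0.746], [0.659, -0.706]]
top yellow [231.  154.5] [231.  154.5] [16.3 16.3] 45 [0.714 0.19 ] [[0.713, 0.232], [0.757, 0.192], [0.714, 0.148], [0.671, 0.189]]
top blue [434.  286.4] [433.5 285.8] [16.  23.3] 47 [ 0.251 -0.534] [[0.243, -0.485], [0.298, -0.545], [0.258, -0.583], [0.203, -0.523]]
top blue [443.2 266.8] [442.8 266.1] [10.4  7.3] 18 [ 0.319 -0.567] [[0.312, -0.546], [0.336, -0.554], [0.325, -0.589], [0.301, -0.58]]
top blue [369.3 174.9] [370.5 174.6] [ 8.9 22.5] 85 [ 0.638 -0.314] [[0.65, -0.273], [0.658, -0.353], [0.627, -0.356], [0.618, -0.276]]
top blue [349.1 164.3] [348.6 164.8] [ 6.8 12.3] 24 [ 0.673 -0.237] [[0.657, -0.217], [0.698, -0.234], [0.688, -0.256], [0.648, -0.239]]
top blue [334.4 162.3] [335.1 160.8] [ 4.5 17.4] 27 [ 0.686 -0.188] [[0.662, -0.168], [0.718, -0.195], [0.711, -0.209], [0.655, -0.182]]
top gre
[... 617 characters left out ...]
.  237.6] [43.7 22.1] 23 
side yellow [ 58.4 108.1] [ 58.3 108.2] [3.2 6. ] 72 
side blue [270.5 342. ] [265.6 337.3] [48.6 82.3] 87 
side blue [352.6 235.2] [350.3 233.5] [38.6 25.8] 16 
side blue [349.4 212.5] [348.5 213.5] [ 9. 27.] 90 
side green [243.4 170.3] [243.1 170.5] [23.3 26.5] 85 
side red [452.5 296.2] [452.5 296.5] [29.7 26.9] 45 
side red [313.3 274.1] [313.1 274. ] [19.6  5.4] 72 
side red [285.4 234.7] [285.4 234.7] [19.2  4.5] 23 
side red [ 46.4 140.5] [ 48.3 142.2] [52.7 36.3] 82 
shelfcorners [0.71  0.383 0.096]
 [0.684 0.225 0.096]
 [0.347 0.276 0.096]
 [0.383 0.441 0.096]
mug [0.307 0.208 0.085]
spice [0.501 0.178 0.075]
jar [0.702 0.172 0.08 ]
bay [0.412 0.281 0.   ]
```

View pics/c0.png

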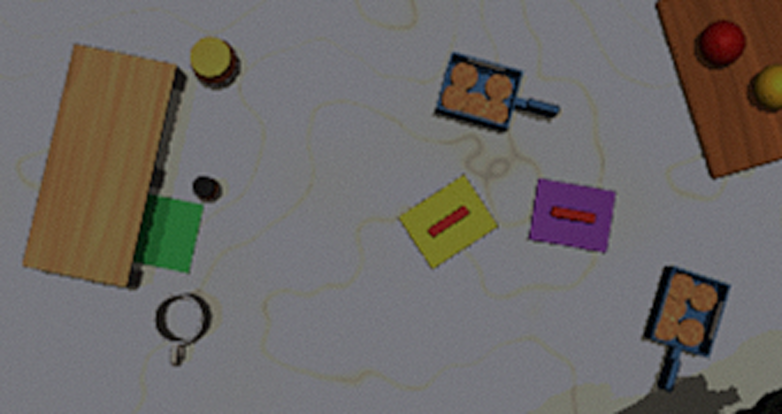

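The crop confirms it: the blue tub nearer the shelf, at crop (478,90), is the left-most one, and the yellow lid with a red rib is at crop (448,220). I'm moving to a lookout over both.

```bash
cat >> h.py <<'E'
def to(pos,yaw_y):
    """numbers for a move to TCP pos with tool pointing down, tool y at yaw_y deg (world)"""
    o=ctrl.observe();R0=quat(o["orientation"]);a=np.radians(yaw_y)
    y=np.array([np.cos(a),np.sin(a),0]);z=np.array([0,0,-1.]);x=np.cross(y,z)
    Rt=R.from_matrix(np.c_[x,y,z])
    w=np.degrees((R0.inv()*Rt).as_rotvec())/120;d=R0.inv().apply(np.array(pos)-o["tcp_pos"])/.6
    print("turn",np.round(w,4).tolist(),"shift",np.round(d,4).tolist(),"rows",round(max(np.linalg.norm(w)*120/7.16,np.linalg.norm(d)*600/41.7),1),"t",round(o["clock"],2),"w",round(o["grip_width"],4),"F",np.round(o["contact_force"],1))
def st():
    o=ctrl.observe();Rm=quat(o["orientation"]).as_matrix();print("tcp",np.round(o["tcp_pos"],4),"yawY",round(np.degrees(np.arctan2(Rm[1,1],Rm[0,1])),2),"z",np.round(Rm[:,2],4))
E
python3 -c "
from h import *
st();to([.56,-.22,.25],35)"
```

```text
tcp [ 0.1928 -0.5943  0.2309] yawY -72.02 z [-3.e-04  8.e-04 -1.e+00]
turn [-0.0003, -0.0004, -0.8919] shift [0.7747, -0.4045, -0.0316] rows 14.9 t 0.15 w 0.0854 F [-0.2  0.8 -0.1]
```

Call:
{"op": "arm_command", "data": {
  "motion": [
    [[0,0,-0.892],[0.775,-0.405,-0.032],1],
    [[0,0,-0.892],[0.775,-0.405,-0.032],1],
    [[0,0,-0.892],[0.775,-0.405,-0.032],1],
    [[0,0,-0.892],[0.775,-0.405,-0.032],1],
    [[0,0,-0.892],[0.775,-0.405,-0.032],1],
    [[0,0,-0.892],[0.775,-0.405,-0.032],1],
    [[0,0,-0.892],[0.775,-0.405,-0.032],1],
    [[0,0,-0.892],[0.775,-0.405,-0.032],1],
    [[0,0,-0.892],[0.775,-0.405,-0.032],1],
    [[0,0,-0.892],[0.775,-0.405,-0.032],1]
  ]
}}

```text
clock: 0.98
tcp_pos: [0.4853, -0.2955, 0.2467]
orientation: [-0.0, 0.708, 0.707, -0.0]
contact_force: [0.0, -1.0, 0.0]
grip_width: 0.0852
grasp_force: 0.0
```

```bash
python3 -c "
from h import *
st();to([.56,-.22,.25],35)"
```

```text
tcp [ 0.4853 -0.2955  0.2467] yawY -0.07 z [-1.e-04 -1.e-04 -1.e+00]
turn [-0.0001, 0.0, -0.2922] shift [0.126, 0.1243, -0.0056] rows 4.9 t 0.98 w 0.0852 F [ 0. -1.  0.]
```

Call:
{"op": "arm_command", "data": {
  "motion": [
    [[0,0,-0.292],[0.126,0.124,-0.006],1],
    [[0,0,-0.292],[0.126,0.124,-0.006],1],
    [[0,0,-0.292],[0.126,0.124,-0.006],1],
    [[0,0,-0.292],[0.126,0.124,-0.006],1],
    [[0,0,-0.292],[0.126,0.124,-0.006],1],
    [[0,0,-0.292],[0.126,0.124,-0.006],1],
    [[0,0,-0.292],[0.126,0.124,-0.006],1],
    [[0,0,-0.292],[0.126,0.124,-0.006],1]
  ]
}}

```text
clock: 1.65
tcp_pos: [0.559, -0.2225, 0.2501]
orientation: [-0.0, 0.467, 0.884, -0.0]
contact_force: [-0.7, -0.9, -0.2]
grip_width: 0.0852
grasp_force: 0.0
```

```bash
python3 -c "
from h import *
st();p,im=snap('wrist','pics/w1.png');print(p);np.save('w1.npy',p,allow_pickle=True)"
```

```text
tcp [ 0.559  -0.2225  0.2501] yawY 34.37 z [-2.e-04 -0.e+00 -1.e+00]
{'mtx': array([[309.70691629,   0.        , 318.23427081],
       [  0.        , 309.70691629, 196.7363314 ],
       [  0.        ,   0.        ,   1.        ]]), 'eye': array([ 0.52153437, -0.16824911,  0.39338058]), 'orientation': array([ 0.94693445, -0.12546533, -0.03882899,  0.2933699 ])}
```

View pics/w1.png

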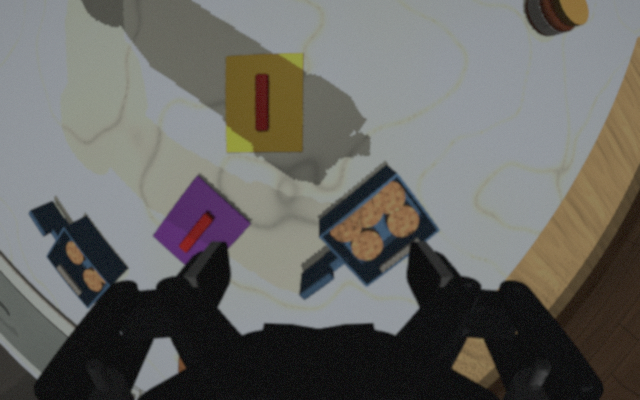

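The wrist picture shows the yellow lid at (263,103), partly in the arm's shadow, with its rib at (262,102). The tub is at (378,222) with its handle at (318,277). Next I'll put the camera straight over the tub for a second viewpoint.

```bash
python3 -c "
from h import *
to([.69,-.27,.18],35)"
```

```text
turn [-0.0001, 0.0, -0.0049] shift [-0.1887, 0.1352, 0.1169] rows 3.7 t 1.7 w 0.0858 F [-0.2 -0.2  0.5]
```

Call:
{"op": "arm_command", "data": {
  "motion": [
    [[0,0,-0.005],[-0.189,0.135,0.117],1],
    [[0,0,-0.005],[-0.189,0.135,0.117],1],
    [[0,0,-0.005],[-0.189,0.135,0.117],1],
    [[0,0,-0.005],[-0.189,0.135,0.117],1],
    [[0,0,-0.005],[-0.189,0.135,0.117],1],
    [[0,0,-0.005],[-0.189,0.135,0.117],1],
    [[0,0,-0.005],[-0.189,0.135,0.117],1]
  ]
}}

```text
clock: 2.28
tcp_pos: [0.6901, -0.2691, 0.1801]
orientation: [-0.0, 0.46, 0.888, -0.0]
contact_force: [-0.3, 0.3, -0.6]
grip_width: 0.0856
grasp_force: 0.0
```

```bash
python3 -c "
from h import *
st();p,im=snap('wrist','pics/w2.png');np.save('w2.npy',p,allow_pickle=True)
a=cv2.imread('pics/w1.png')[140:310,280:450];a=cv2.resize(a,(390,390),interpolation=cv2.INTER_CUBIC)
b=cv2.resize(cv2.imread('pics/w2.png'),(410,256));c=np.zeros((390,800,3),np.uint8);c[:,:390]=a;c[:256,390:]=b
cv2.imwrite('pics/c1.png',c)"
```

```text
tcp [ 0.6901 -0.2691  0.1801] yawY 35.16 z [-2.e-04  1.e-04 -1.e+00]
```

View pics/w2.png

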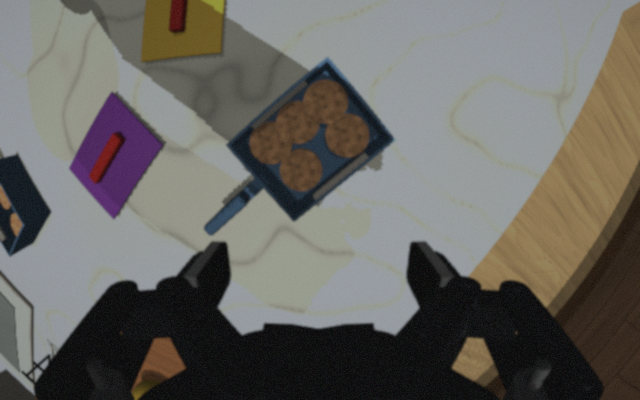

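w2 shows the tub's rim corners near (325,58), (394,138), (295,219) and (229,145), its handle tip near (208,230), and part of the lid at (182,30).

```bash
cat >> h.py <<'E'
def metric_rect(p,contours,z,fish,open_mm=0):
    pts=[np.array([plane(p,q,z,fish)[:2] for q in k.reshape(-1,2).astype(float)]) for k in contours]
    o=np.vstack(pts).min(0)-.03;s=2000.
    if open_mm:
        n=(np.ptp(np.vstack(pts),axis=0)+.06)*s;m=np.zeros(n[::-1].astype(int),np.uint8)
        for k in pts: cv2.fillPoly(m,[((k-o)*s).round().astype(int)],255)
        m=cv2.morphologyEx(m,cv2.MORPH_CLOSE,np.ones((7,7)))
        m=cv2.morphologyEx(m,cv2.MORPH_OPEN,cv2.getStructuringElement(cv2.MORPH_ELLIPSE,(int(open_mm*2),)*2))
        c=max(cv2.findContours(m,cv2.RETR_EXTERNAL,cv2.CHAIN_APPROX_NONE)[0],key=cv2.contourArea).reshape(-1,2)/s+o
    else: c=np.vstack(pts)
    r=cv2.minAreaRect(((c-o)*1000).astype(np.float32));b=cv2.boxPoints(r)/1000+o
    e=[b[1]-b[0],b[2]-b[1]];L=max(e,key=np.linalg.norm)
    return np.array(r[0])/1000+o,np.degrees(np.arctan2(L[1],L[0]))%180,sorted(r[1])
E
python3 - <<'E'
from h import *
I={n:cv2.imread(f"pics/{n}.png")[:,:,::-1] for n in("w1","w2")};P={n:np.load(f"{n}.npy",allow_pickle=True).item() for n in I}
def hs(im,lo,hi): return cv2.inRange(cv2.cvtColor(np.ascontiguousarray(im),cv2.COLOR_RGB2HSV),lo,hi)
poly={}
for n,box in(("w1",(305,150,450,305)),("w2",(195,45,405,245))):
    im=I[n];x0,y0,x1,y1=box
    m=hs(im,(95,90,15),(120,255,255));mm=np.zeros_like(m);mm[y0:y1,x0:x1]=m[y0:y1,x0:x1]
    mm=cv2.morphologyEx(mm,cv2.MORPH_CLOSE,np.ones((5,5)))
    k=max(comps(mm),key=cv2.contourArea);f=np.zeros_like(m);cv2.drawContours(f,[k],-1,255,-1)
    print(n,"tub",cv2.contourArea(k),[metric_rect(P[n],[k],z,True,25) for z in(.06,)])
    f=cv2.morphologyEx(f,cv2.MORPH_OPEN,np.ones((25,25)) if 0 else cv2.getStructuringElement(cv2.MORPH_ELLIPSE,(27,27)))
    h=cv2.convexHull(max(comps(f),key=cv2.contourArea));q=cv2.minAreaRect(h);print(cv2.boxPoints(q).round(1).tolist())
    # handle: pixels of contour minus body, metric at z=.07
    full=np.zeros_like(m);cv2.drawContours(full,[k],-1,255,-1)
    hd=cv2.subtract(full,cv2.dilate(f,np.ones((5,5))));c=max(comps(hd),key=cv2.contourArea);print("handle",metric_rect(P[n],[c],.07,True))
im=I["w1"];y=hs(im,(18,120,40),(34,255,255))
r=hs(im,(0,150,40),(8,255,255))|hs(im,(172,150,40),(180,255,255))
for m,z in((y,.012),(r,.026)):
    mm=np.zeros_like(m);mm[40:165,210:320]=m[40:165,210:320];c=max(comps(mm),key=cv2.contourArea)
    M=cv2.moments(c);uv=(M['m10']/M['m00'],M['m01']/M['m00']);print("lid",z,metric_rect(P["w1"],[c],z,True),uv)
    if z==.026: print("tri",tri(P["w1"],uv,ctrl.camera_params("side"),(285.4,234.7),True),tri(P["w1"],uv,ctrl.camera_params("top"),(334.5,225.7),True))
E
```

```text
w1 tub 7724.0 [(array([ 0.64833443, -0.23943881]), np.float64(75.96375653207353), [101.3798828125, 122.1166763305664])]
[[309.1000061035156, 228.6999969482422], [388.79998779296875, 165.0], [435.0, 222.8000030517578], [355.3999938964844, 286.5]]
handle (array([ 0.62470235, -0.3229066 ]), np.float64(77.38074296891787), [27.48171043395996, 60.567779541015625])Traceback (most recent call last):
  File "<stdin>", line 10, in <module>
  File "h.py", line 47, in metric_rect
    c=max(cv2.findContours(m,cv2.RETR_EXTERNAL,cv2.CHAIN_APPROX_NONE)[0],key=cv2.contourArea).reshape(-1,2)/s+o
      ~~~^^^^^^^^^^^^^^^^^^^^^^^^^^^^^^^^^^^^^^^^^^^^^^^^^^^^^^^^^^^^^^^^^^^^^^^^^^^^^^^^^^^^
ValueError: max() iterable argument is empty
```

```bash
cat > m.py <<'E'
from h import *
I={n:cv2.imread(f"pics/{n}.png")[:,:,::-1] for n in("w1","w2")};P={n:np.load(f"{n}.npy",allow_pickle=True).item() for n in I}
def hs(im,lo,hi): return cv2.inRange(cv2.cvtColor(np.ascontiguousarray(im),cv2.COLOR_RGB2HSV),lo,hi)
out=I["w2"].copy()
for n,box in(("w2",(195,45,405,245)),):
    im=I[n];x0,y0,x1,y1=box
    m=hs(im,(95,80,10),(125,255,255));mm=np.zeros_like(m);mm[y0:y1,x0:x1]=m[y0:y1,x0:x1]
    mm=cv2.morphologyEx(mm,cv2.MORPH_CLOSE,cv2.getStructuringElement(cv2.MORPH_ELLIPSE,(9,9)))
    k=max(comps(mm),key=cv2.contourArea);f=np.zeros_like(m);cv2.drawContours(f,[k],-1,255,-1);full=f.copy()
    print(n,"area",cv2.contourArea(k));cv2.drawContours(out,[k],-1,(255,0,0),1)
    print("tub",metric_rect(P[n],[k],.06,True,25))
    f=cv2.morphologyEx(f,cv2.MORPH_OPEN,cv2.getStructuringElement(cv2.MORPH_ELLIPSE,(27,27)))
    print(cv2.boxPoints(cv2.minAreaRect(max(comps(f),key=cv2.contourArea))).round(1).tolist())
    hd=cv2.subtract(full,cv2.dilate(f,np.ones((5,5))));c=max(comps(hd),key=cv2.contourArea);print("handle",metric_rect(P[n],[c],.07,True))
cv2.imwrite("pics/c2.png",cv2.resize(cv2.cvtColor(out,cv2.COLOR_RGB2BGR)[40:250,180:420],None,fx=2.5,fy=2.5,interpolation=cv2.INTER_CUBIC))
im=I["w1"];y=hs(im,(18,120,40),(34,255,255))
r=hs(im,(0,150,40),(8,255,255))|hs(im,(172,150,40),(180,255,255))
for m,z in((y,.012),(r,.026)):
    mm=np.zeros_like(m);mm[40:165,210:320]=m[40:165,210:320];c=max(comps(mm),key=cv2.contourArea)
    M=cv2.moments(c);uv=(M['m10']/M['m00'],M['m01']/M['m00']);print("lid",z,metric_rect(P["w1"],[c],z,True),uv)
    if z==.026: print("tri",tri(P["w1"],uv,ctrl.camera_params("side"),(285.4,234.7),True),tri(P["w1"],uv,ctrl.camera_params("top"),(334.5,225.7),True))
E
python3 m.py
```

```text
w2 area 3310.0Traceback (most recent call last):
  File "m.py", line 11, in <module>
    print("tub",metric_rect(P[n],[k],.06,True,25))
                ~~~~~~~~~~~^^^^^^^^^^^^^^^^^^^^^^
  File "h.py", line 47, in metric_rect
    c=max(cv2.findContours(m,cv2.RETR_EXTERNAL,cv2.CHAIN_APPROX_NONE)[0],key=cv2.contourArea).reshape(-1,2)/s+o
      ~~~^^^^^^^^^^^^^^^^^^^^^^^^^^^^^^^^^^^^^^^^^^^^^^^^^^^^^^^^^^^^^^^^^^^^^^^^^^^^^^^^^^^^
ValueError: max() iterable argument is empty
```

```bash
python3 - <<'E'
from h import *
im=cv2.imread("pics/w2.png");h=cv2.cvtColor(im,cv2.COLOR_BGR2HSV)
for a,b in(((325,58),(394,138)),((394,138),(295,219)),((295,219),(229,145)),((229,145),(325,58))):
    a=np.array(a);b=np.array(b);c=np.array([310,140]);v=(b-a)/np.linalg.norm(b-a);nrm=np.array([-v[1],v[0]]);nrm=nrm*np.sign(nrm@(c-a))
    for t in(.3,.7): print([h[tuple((a+t*(b-a)+nrm*k).round().astype(int)[::-1])].tolist() for k in(-5,-2,0,2,4,6)])
E
sed -i 's/(95,80,10),(125,255,255)/(88,60,10),(128,255,255)/' m.py; python3 m.py
```

```text
[[97, 15, 157], [104, 75, 115], [105, 101, 78], [100, 118, 39], [97, 77, 30], [15, 87, 47]]
[[83, 7, 153], [66, 10, 125], [100, 83, 71], [104, 101, 53], [97, 100, 33], [94, 137, 26]]
[[60, 4, 126], [60, 5, 93], [104, 68, 71], [105, 7, 74], [24, 15, 83], [15, 25, 83]]
[[103, 11, 161], [102, 19, 131], [106, 44, 86], [120, 3, 75], [15, 19, 80], [15, 19, 81]]
[[33, 20, 151], [104, 40, 70], [107, 85, 60], [105, 94, 38], [105, 102, 40], [100, 101, 38]]
[[90, 7, 148], [104, 47, 82], [105, 91, 56], [103, 102, 40], [98, 124, 37], [105, 131, 39]]
[[25, 28, 102], [101, 46, 77], [104, 52, 64], [30, 8, 66], [15, 23, 67], [16, 57, 58]]
[[34, 20, 102], [103, 52, 79], [106, 83, 77], [30, 8, 63], [18, 19, 66], [45, 9, 57]]
w2 area 14329.5
tub (array([ 0.65780716, -0.23865823]), np.float64(75.0049188703294), [90.73011779785156, 117.78529357910156])
[[222.3000030517578, 141.3000030517578], [328.0, 56.29999923706055], [394.5, 139.10000610351562], [288.79998779296875, 224.10000610351562]]
handle (array([ 0.6343678 , -0.32550127]), np.float64(77.06016663975178), [10.691773414611816, 64.59938049316406])
lid 0.012 (array([ 0.456052  , -0.19231882]), np.float64(123.92384956794461), [95.9683837890625, 122.1323013305664]) (264.0287048003902, 102.50505120880652)
lid 0.026 (array([ 0.45648468, -0.19215702]), np.float64(123.74969481550514), [13.474236488342285, 67.57708740234375]) (261.47923681257015, 101.96997755331088)
tri (array([ 0.45637156, -0.19289843,  0.02045931]), np.float64(0.0015229233070602037)) (array([ 0.45709741, -0.19080421,  0.0291425 ]), np.float64(0.002471270887989627))
```

Tub at (0.658, -0.238), yaw 75°. Lid rib at (0.4563, -0.192), yaw 123.8°. The triangulated rib height agrees with the text.

```bash
python3 -c "
from h import *
st();to([.4564,-.1922,.06],33.8);to([.4564,-.1922,.0135],33.8)"
```

```text
tcp [ 0.6901 -0.2693  0.1808] yawY 35.18 z [ 6.e-04 -4.e-04 -1.e+00]
turn [0.0001, 0.0003, 0.0115] shift [0.3295, -0.2444, 0.2011] rows 6.6 t 2.33 w 0.0853 F [0.  0.1 0.4]
turn [0.0001, 0.0003, 0.0115] shift [0.3295, -0.2445, 0.2786] rows 7.1 t 2.33 w 0.0853 F [0.  0.1 0.4]
```

Call:
{"op": "arm_command", "data": {
  "motion": [
    [[0,0,0.0115],[0.3295,-0.2445,0.2],1],
    [[0,0,0.0115],[0.3295,-0.2445,0.2],1],
    [[0,0,0.0115],[0.3295,-0.2445,0.2],1],
    [[0,0,0.0115],[0.3295,-0.2445,0.2],1],
    [[0,0,0.0115],[0.3295,-0.2445,0.2],1],
    [[0,0,0.0115],[0.3295,-0.2445,0.2],1],
    [[0,0,0.0115],[0.3295,-0.2445,0.2],1],
    [[0,0,0.0115],[0.3295,-0.2445,0.2],1],
    [[0,0,0.0115],[0.3295,-0.2445,0.2],1]
  ]
}}

```text
clock: 3.08
tcp_pos: [0.4557, -0.1928, 0.061]
orientation: [0.001, 0.471, 0.882, -0.0]
contact_force: [0.8, 0.1, 0.4]
grip_width: 0.0854
grasp_force: 0.0
```

```bash
python3 -c "
from h import *
st();to([.4564,-.1922,.0135],33.8)
snap('wrist','pics/w3.png')"
```

```text
tcp [ 0.4557 -0.1928  0.061 ] yawY 33.81 z [ 5.0e-04 -1.2e-03 -1.0e+00]
turn [-0.0001, 0.0006, 0.0001] shift [0.0002, 0.0015, 0.0792] rows 1.1 t 3.08 w 0.0854 F [0.8 0.1 0.4]
```

View pics/w3.png

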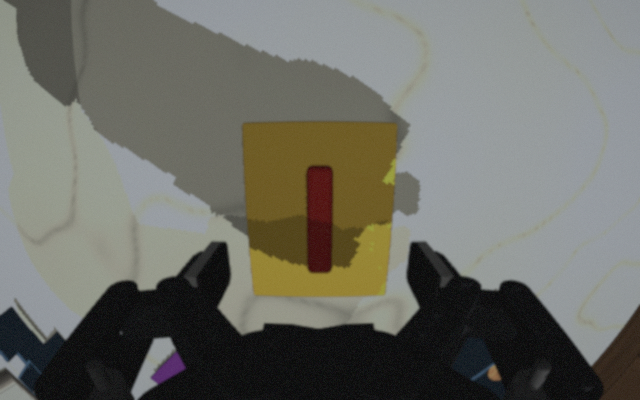

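The rib is upright in the picture at (319,218), centred between the fingers. I'll go down and grip.

Call:
{"op": "arm_command", "data": {
  "motion": [
    [[0,0,0],[0,0.001,0.05],1],
    [[0,0,0],[0,0.001,0.079],1],
    [[0,0,0],[0,0.001,0.079],1],
    [[0,0,0],[0,0.001,0.079],0],
    [[0,0,0],[0,0.001,0.079],0],
    [[0,0,0],[0,0.001,0.079],0],
    [[0,0,0],[0,0.001,0.079],0],
    [[0,0,0],[0,0.001,0.079],0],
    [[0,0,0],[0,0.001,0.079],0],
    [[0,0,0],[0,0.001,0.079],0]
  ]
}}

```text
clock: 3.97
tcp_pos: [0.4573, -0.1924, 0.0132]
orientation: [0.0, 0.471, 0.882, -0.0]
contact_force: [-3.0, 0.6, 15.5]
grip_width: 0.0142
grasp_force: 58.8
```

```bash
python3 -c "
from h import *
st();to([.4564,-.1922,.15],33.8);to([.6582,-.238,.15],-15);o=ctrl.observe();print(o['grasp_force'])"
```

```text
tcp [ 0.4573 -0.1924  0.0132] yawY 33.85 z [ 7.e-04 -6.e-04 -1.e+00]
turn [0.0001, 0.0004, 0.0004] shift [0.0009, -0.001, -0.2279] rows 3.3 t 3.97 w 0.0142 F [-3.   0.6 15.5]
turn [0.0003, 0.0003, 0.407] shift [-0.2498, 0.2358, -0.2276] rows 6.8 t 3.97 w 0.0142 F [-3.   0.6 15.5]
58.84243547916412
```

Call:
{"op": "arm_command", "data": {
  "motion": [
    [[0,0,0],[0,0,-0.06],0],
    [[0,0,0],[0,0,-0.12],0],
    [[0,0,0.1],[-0.06,0.06,-0.2],0],
    [[0,0,0.407],[-0.25,0.236,-0.228],0],
    [[0,0,0.407],[-0.25,0.236,-0.228],0],
    [[0,0,0.407],[-0.25,0.236,-0.228],0],
    [[0,0,0.407],[-0.25,0.236,-0.228],0],
    [[0,0,0.407],[-0.25,0.236,-0.228],0],
    [[0,0,0.407],[-0.25,0.236,-0.228],0],
    [[0,0,0.407],[-0.25,0.236,-0.228],0]
  ]
}}

```text
clock: 4.8
tcp_pos: [0.6587, -0.2374, 0.149]
orientation: [-0.0, 0.795, 0.607, -0.0]
contact_force: [0.6, -0.1, -0.4]
grip_width: 0.0143
grasp_force: 59.7
```

```bash
python3 -c "
from h import *
st();to([.6582,-.238,.15],-15);to([.6582,-.238,.10],-15)
p,im=snap('wrist','pics/w4.png');np.save('w4.npy',p,allow_pickle=True)
"
```

```text
tcp [ 0.6587 -0.2374  0.149 ] yawY -15.25 z [-2.e-04  2.e-04 -1.e+00]
turn [-0.0001, -0.0001, -0.0021] shift [-0.0012, -0.0005, -0.0016] rows 0.0 t 4.8 w 0.0143 F [ 0.6 -0.1 -0.4]
turn [-0.0001, -0.0001, -0.0021] shift [-0.0012, -0.0005, 0.0817] rows 1.2 t 4.8 w 0.0143 F [ 0.6 -0.1 -0.4]
```

View pics/w4.png

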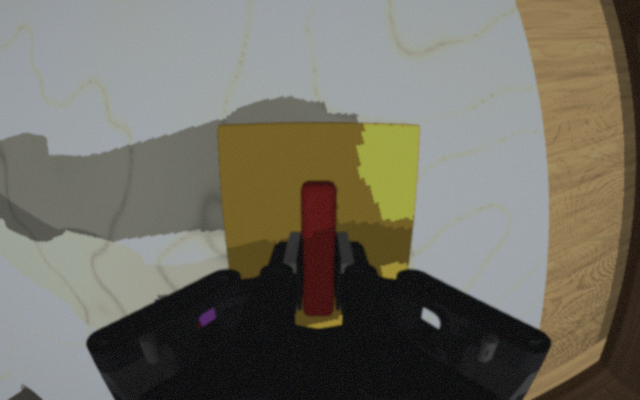

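The lid is held square, its far edge running from (218,124) to (420,125). Projecting those corners gives its offset in the grip.

```bash
python3 - <<'E'
from h import *
p=np.load('w4.npy',allow_pickle=True).item();a,b=[plane(p,q,.148,True) for q in((218,124),(420,125))]
o=ctrl.observe();Rt=quat(o["orientation"])
print(np.linalg.norm(a-b),[Rt.inv().apply(q-o["tcp_pos"]).round(4).tolist() for q in(a,b)])
E
```

```text
0.09667737763714997 [[0.0632, -0.0473, 0.0011], [0.0622, 0.0494, 0.001]]
```

Call:
{"op": "arm_command", "data": {
  "motion": [
    [[0,0,-0.002],[-0.001,-0.0005,0.06],0],
    [[0,0,-0.002],[-0.001,-0.0005,0.1],0],
    [[0,0,-0.002],[-0.001,-0.0005,0.115],0],
    [[0,0,-0.002],[-0.001,-0.0005,0.12],0],
    [[0,0,-0.002],[-0.001,-0.0005,0.125],0],
    [[0,0,-0.002],[-0.001,-0.0005,0.129],0],
    [[0,0,-0.002],[-0.001,-0.0005,0.129],0]
  ]
}}

```text
clock: 5.43
tcp_pos: [0.6582, -0.2385, 0.0728]
orientation: [0.0, 0.792, 0.611, 0.0]
contact_force: [-0.0, 0.4, -1.2]
grip_width: 0.0142
grasp_force: 59.7
```

```bash
python3 -c "
from h import *
st();to([.6582,-.238,.0655],-15)
"
```

```text
tcp [ 0.6582 -0.2385  0.0728] yawY -14.71 z [ 1.2e-03 -3.0e-04 -1.0e+00]
turn [0.0006, -0.0, 0.0024] shift [0.0008, -0.0002, 0.0122] rows 0.2 t 5.43 w 0.0142 F [-0.   0.4 -1.2]
```

Call:
{"op": "arm_command", "data": {
  "motion": [
    [[0,0,0],[0,0,0.003],0],
    [[0,0,0],[0,0,0.006],0],
    [[0,0,0],[0,0,0.006],0]
  ]
}}

```text
clock: 5.68
tcp_pos: [0.6581, -0.2385, 0.0687]
orientation: [0.0, 0.792, 0.611, 0.0]
contact_force: [1.2, -0.2, 0.6]
grip_width: 0.0145
grasp_force: 60.0
```

Call:
{"op": "arm_command", "data": {
  "motion": [
    [[0,0,0],[0,0,0.003],0],
    [[0,0,0],[0,0,0.006],0],
    [[0,0,0],[0,0,0.006],0]
  ]
}}

```text
clock: 5.93
tcp_pos: [0.6585, -0.2385, 0.0654]
orientation: [0.001, 0.792, 0.611, 0.001]
contact_force: [2.4, -0.8, 3.9]
grip_width: 0.0143
grasp_force: 60.2
```

Call:
{"op": "arm_command", "data": {
  "motion": [
    [[0,0,0],[0,0,0.002],0],
    [[0,0,0],[0,0,0.004],0],
    [[0,0,0],[0,0,0.004],0]
  ]
}}

```text
clock: 6.18
tcp_pos: [0.6586, -0.2386, 0.0652]
orientation: [0.001, 0.792, 0.61, 0.0]
contact_force: [-11.9, 3.3, 36.4]
grip_width: 0.0148
grasp_force: 64.3
```

Call:
{"op": "arm_command", "data": {
  "motion": [
    [[0,0,0],[0,0,0.002],0],
    [[0,0,0],[0,0,0.004],0],
    [[0,0,0],[0,0,0.004],0]
  ]
}}

```text
clock: 6.43
tcp_pos: [0.6587, -0.2386, 0.0651]
orientation: [0.001, 0.792, 0.61, 0.001]
contact_force: [-24.8, 6.9, 68.1]
grip_width: 0.0144
grasp_force: 68.5
```

It has stopped at the home height (0.0652 expected) with a firm force. I'll unload, open, rise and check.

Call:
{"op": "arm_command", "data": {
  "motion": [
    [[0,0,0],[0,0,-0.008],0],
    [[0,0,0],[0,0,-0.008],1],
    [[0,0,0],[0,0,-0.008],1],
    [[0,0,0],[0,0,-0.012],1],
    [[0,0,0],[0,0,-0.03],1],
    [[0,0,0],[0,0,-0.09],1],
    [[0,0,0],[0,0,-0.16],1],
    [[0,0,0],[-0.08,0,-0.2],1],
    [[0,0,0],[-0.08,0,-0.2],1],
    [[0,0,0],[-0.08,0,-0.2],1]
  ]
}}

```text
clock: 7.27
tcp_pos: [0.645, -0.2894, 0.183]
orientation: [0.002, 0.793, 0.609, 0.0]
contact_force: [-0.4, 0.0, -1.0]
grip_width: 0.0856
grasp_force: 0.0
```

```bash
python3 -c "
from h import *
st();to([.6310,-.339,.12],-15);to([.6310,-.339,.039],-15)
p,im=snap('wrist','pics/w5.png');np.save('w5.npy',p,allow_pickle=True)
ps,ims=snap('side','pics/s5.png')
c=np.zeros((400,800,3),np.uint8);c[:,:480]=cv2.resize(im[0:400,80:560],(480,400))[:,:,::-1]
c[:320,480:]=cv2.resize(ims[180:280,310:410],(320,320),interpolation=cv2.INTER_CUBIC)[:,:,::-1];cv2.imwrite('pics/c5.png',c)
"
```

```text
tcp [ 0.645  -0.2894  0.183 ] yawY -15.0 z [ 0.0027 -0.0033 -1.    ]
turn [0.0017, 0.0012, 0.0] shift [-0.0857, -0.0016, 0.1052] rows 2.0 t 7.27 w 0.0856 F [-0.4  0.  -1. ]
turn [0.0017, 0.0012, 0.0] shift [-0.0853, -0.002, 0.2402] rows 3.7 t 7.27 w 0.0856 F [-0.4  0.  -1. ]
```

View pics/c5.png

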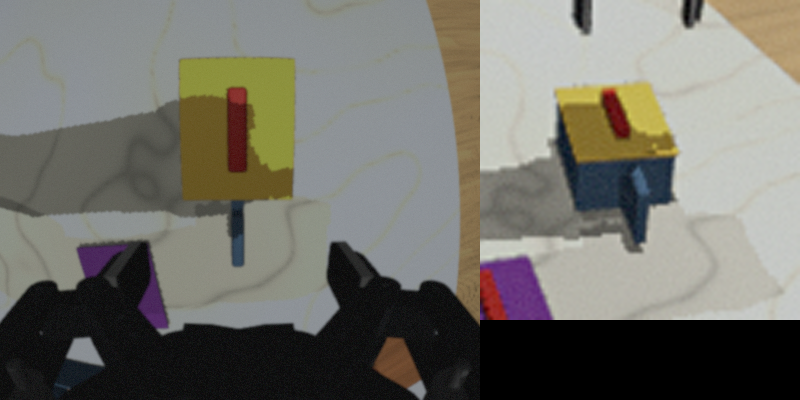

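The lid sits square and level on the rim, with its rib at crop (237,130) and the handle at crop (237,235). Measuring the lid level and the handle position:

```bash
python3 - <<'E'
from h import *
im=np.ascontiguousarray(cv2.imread("pics/w5.png")[:,:,::-1]);p=np.load("w5.npy",allow_pickle=True).item();h=cv2.cvtColor(im,cv2.COLOR_RGB2HSV)
y=cv2.inRange(h,(18,110,40),(34,255,255));r=cv2.inRange(h,(0,150,40),(8,255,255))|cv2.inRange(h,(172,150,40),(180,255,255));b=cv2.inRange(h,(88,60,10),(128,255,255))
def roi(m,x0,y0,x1,y1):
    o=np.zeros_like(m);o[y0:y1,x0:x1]=m[y0:y1,x0:x1];return max(comps(o),key=cv2.contourArea)
c=roi(y|r,240,40,390,210);print("lid",metric_rect(p,[c],.064,True))
q=cv2.approxPolyDP(c,6,True).reshape(-1,2).astype(float)
P=np.array([plane(p,k,.064,True)[:2] for k in q])*1000;print(q.tolist(),[round(np.linalg.norm(P[i]-P[i-1]),1) for i in range(len(P))])
c=roi(b,300,198,335,275);c=metric_rect(p,[c],.07,True);print("handle",c)
E
python3 -c "
from h import *
to([.6310,-.339,.039],-15)"
```

```text
lid (array([ 0.65761741, -0.23721983]), np.float64(75.05372768252155), [96.58879089355469, 122.34037780761719])
[[260.0, 60.0], [263.0, 198.0], [370.0, 198.0], [373.0, 60.0]] [np.float64(95.0), np.float64(120.4), np.float64(94.9), np.float64(120.4)]
handle (array([ 0.63408504, -0.32635378]), np.float64(75.29888988583299), [9.04935073852539, 61.88581085205078])
turn [0.0002, -0.0001, 0.0018] shift [-0.0931, -0.0005, 0.2359] rows 3.6 t 7.37 w 0.0851 F [0.3 1.  0.1]
```

The lid is level: opposite edges come out equal. Now I'll grip the handle.

Call:
{"op": "arm_command", "data": {
  "motion": [
    [[0,0,0.002],[-0.05,0,0.03],1],
    [[0,0,0.002],[-0.0925,-0.0005,0.08],1],
    [[0,0,0.002],[-0.0925,-0.0005,0.14],1],
    [[0,0,0.002],[-0.0925,-0.0005,0.2],1],
    [[0,0,0.002],[-0.0925,-0.0005,0.236],1],
    [[0,0,0.002],[-0.0925,-0.0005,0.236],1],
    [[0,0,0.002],[-0.0925,-0.0005,0.236],0],
    [[0,0,0.002],[-0.0925,-0.0005,0.236],0],
    [[0,0,0.002],[-0.0925,-0.0005,0.236],0],
    [[0,0,0.002],[-0.0925,-0.0005,0.236],0]
  ]
}}

```text
clock: 8.2
tcp_pos: [0.632, -0.3386, 0.0402]
orientation: [0.001, 0.793, 0.609, 0.001]
contact_force: [0.0, 0.3, 0.3]
grip_width: 0.0386
grasp_force: 0.0
```

Call:
{"op": "arm_command", "data": {
  "motion": [
    [[0,0,0],[0,0,0],0],
    [[0,0,0],[0,0,0],0],
    [[0,0,0],[0,0,0],0],
    [[0,0,0],[0,0,0],0]
  ]
}}

```text
clock: 8.53
tcp_pos: [0.6314, -0.3386, 0.0392]
orientation: [0.0, 0.793, 0.609, 0.0]
contact_force: [-2.3, 0.6, 6.8]
grip_width: 0.0112
grasp_force: 59.0
```

The handle is gripped. Before sliding, I'll refine the shelf, spice and mug from the top view taken earlier.

```bash
python3 - <<'E'
from h import *
im=np.ascontiguousarray(cv2.imread("pics/top0.png")[:,:,::-1]);p=ctrl.camera_params("top");h=cv2.cvtColor(im,cv2.COLOR_RGB2HSV)
print(h[200,185],h[180,200],h[232,214],h[211,230],h[268,219],h[155,233])
def roi(m,x0,y0,x1,y1):
    o=np.zeros_like(m);o[y0:y1,x0:x1]=m[y0:y1,x0:x1];return max(comps(o,8),key=cv2.contourArea)
m=cv2.inRange(h,(5,60,80),(25,255,255));c=roi(m,145,140,222,262);a=metric_rect(p,[c],.096,False);print("board",a)
yaw=np.radians(a[1]-90) if 0 else None
L=np.radians(a[1]);ya=np.array([np.cos(L),np.sin(L)]);ya*=np.sign(-ya[0]);xa=np.array([ya[1],-ya[0]]);print("x",xa,"yaw",np.degrees(np.arctan2(xa[1],xa[0])))
lin=a[0]+.08*ya;print("liner",lin)
g=roi(mask(im,"green"),190,205,240,260);P=np.array([plane(p,q,0)[:2] for q in g.reshape(-1,2).astype(float)])-lin;print("green x",np.percentile(P@xa,[1,99]).round(3),"y",np.percentile(P@ya,[3,97]).round(3))
s=roi(cv2.inRange(h,(0,0,0),(180,255,60)),221,203,240,220);(uv,r)=cv2.minEnclosingCircle(s);print("spice px",uv,r)
for n,uv,z in(("spice",uv,.075),("mug",(219,267),.085),("jar",(231,154.5),.08)):
    q=plane(p,uv,z)[:2];print(n,q.round(3),"in liner",((q-lin)@xa).round(3),((q-lin)@ya).round(3))
st()
E
python3 - <<'E'
import cv2,numpy as np
a=cv2.imread("pics/top0.png")[190:300,190:270];b=cv2.imread("pics/side0.png")[120:200,210:340]
c=np.zeros((560,800,3),np.uint8);a=cv2.resize(a,(400,550),interpolation=cv2.INTER_CUBIC);b=cv2.resize(b,(400,246),interpolation=cv2.INTER_CUBIC);c[:550,:400]=a;c[:246,400:]=b
cv2.imwrite("pics/c6.png",c)
E
```

```text
[ 15 137 115] [ 19 141 114] [ 67 171 106] [30 21 24] [120  15 123] [ 28 159 117]
board (array([0.53209119, 0.33776109]), np.float64(169.17970143150856), [159.53753662109375, 344.8314208984375])
x [0.1877293 0.9822208] yaw 79.17970143150858
liner [0.45351352 0.35277943]
green x [-0.148 -0.073] y [-0.053  0.053]
spice px (229.5, 212.0) 6.265082359313965
spice [0.498 0.179] in liner -0.162 -0.076
mug [0.307 0.208] in liner -0.169 0.117
jar [0.7   0.179] in liner -0.124 -0.275
tcp [ 0.6314 -0.3386  0.0392] yawY -14.99 z [ 8.e-04 -5.e-04 -1.e+00]
```

View pics/c6.png

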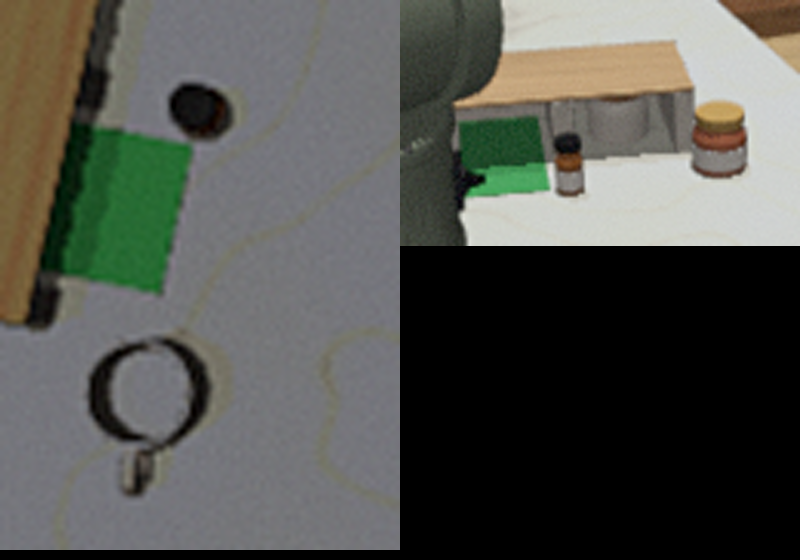

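The crop shows the liner centred at (130,210), the spice cap at (200,108) and the mug at (150,390). The board fit is 159.5 × 345 mm, so the shelf frame is good. Next I'll plan the slide-in path, since the grip comes close to the minimum reach.

```bash
cat > plan.py <<'E'
from h import *
lin=np.array([.4535,.3528]);psi=79.2;xa=np.array([np.cos(np.radians(psi)),np.sin(np.radians(psi))]);ya=np.array([-xa[1],xa[0]])
rect=np.array([(-62,-49),(62,-49),(62,49),(-62,49)])/1000
def grip(X,Y,d):
    o=lin+X*xa+Y*ya;a=np.radians(psi+d);Rz=np.array([[np.cos(a),-np.sin(a)],[np.sin(a),np.cos(a)]]);g=o+Rz@np.array([-.105,0])
    poly=(o+rect@Rz.T).astype(np.float32)*1000
    cl=[-cv2.pointPolygonTest(poly,(float(c[0])*1000,float(c[1])*1000),True)-r for c,r in((np.array([.498,.179]),18),(np.array([.307,.208]),38))]
    return g,np.hypot(*g),np.round(cl,1)
E
python3 - <<'E'
from plan import *
for X,Y,d in((-.33,.01,28),(-.29,.012,20),(-.25,.012,14),(-.22,.012,10),(-.19,.010,7),(-.16,.009,4),(-.13,.006,1),(-.10,.005,0),(-.06,.004,0),(-.02,.003,0),(-.004,.003,0)):
    g,r,cl=grip(X,Y,d);print((X,Y,d),g.round(4),"r",r.round(3),"clear spice,mug",cl)
    if X in(-.33,-.29): to([*g,.04],psi+d-90)
E
```

```text
(-0.33, 0.01, 28) [ 0.4129 -0.0698] r 0.419 clear spice,mug [97.2 91.7]
turn [0.0004, 0.0003, -0.2682] shift [0.3386, -0.4677, -0.0018] rows 8.3 t 8.53 w 0.0112 F [-2.3  0.6  6.8]
(-0.29, 0.012, 20) [ 0.4042 -0.0335] r 0.406 clear spice,mug [64.4 49.3]
turn [0.0004, 0.0002, -0.2016] shift [0.3933, -0.4974, -0.0018] rows 9.1 t 8.53 w 0.0112 F [-2.3  0.6  6.8]
(-0.25, 0.012, 14) [0.4007 0.0046] r 0.401 clear spice,mug [39.9 15. ]
(-0.22, 0.012, 10) [0.399 0.034] r 0.4 clear spice,mug [29.9  7.8]
(-0.19, 0.01, 7) [0.4011 0.0633] r 0.406 clear spice,mug [22.  16.5]
(-0.16, 0.009, 4) [0.4022 0.0931] r 0.413 clear spice,mug [17.9 21.2]
(-0.13, 0.006, 1) [0.4054 0.1228] r 0.424 clear spice,mug [14.7 24.4]
(-0.1, 0.005, 0) [0.4102 0.1524] r 0.438 clear spice,mug [14.3 25.2]
(-0.06, 0.004, 0) [0.4187 0.1915] r 0.46 clear spice,mug [33.1 41.6]
(-0.02, 0.003, 0) [0.4271 0.2306] r 0.485 clear spice,mug [67.9 71. ]
(-0.004, 0.003, 0) [0.4301 0.2463] r 0.496 clear spice,mug [83.  84.3]
```

Call:
{"op": "arm_command", "data": {
  "motion": [
    [[0,0,-0.008],[0.01,-0.014,-0.001],0],
    [[0,0,-0.027],[0.034,-0.047,-0.001],0],
    [[0,0,-0.054],[0.068,-0.094,-0.001],0],
    [[0,0,-0.086],[0.108,-0.15,-0.001],0],
    [[0,0,-0.121],[0.152,-0.21,-0.001],0],
    [[0,0,-0.16],[0.203,-0.281,-0.001],0],
    [[0,0,-0.2],[0.254,-0.351,-0.001],0],
    [[0,0,-0.236],[0.298,-0.412,-0.001],0],
    [[0,0,-0.258],[0.325,-0.449,-0.001],0],
    [[0,0,-0.268],[0.339,-0.468,-0.001],0]
  ]
}}

```text
clock: 9.37
tcp_pos: [0.41, -0.0673, 0.0393]
orientation: [-0.0, 0.592, 0.806, 0.0]
contact_force: [3.7, -0.5, -2.3]
grip_width: 0.0112
grasp_force: 58.6
```

```bash
python3 - <<'E'
from plan import *
st()
for X,Y,d in((-.31,.006,24),(-.29,.004,20),(-.27,.003,17),(-.25,.002,14),(-.235,.002,12),(-.22,.002,10)):
    g,r,cl=grip(X,Y,d);print((X,Y,d),g.round(4),"r",r.round(3),cl);to([*g,.039],psi+d-90)
p,im=snap('wrist','pics/w7.png');ps,ims=snap('top','pics/t7.png')
c=np.zeros((400,800,3),np.uint8);c[:267,:427]=cv2.resize(im,(427,267))[:,:,::-1]
c[:373,427:]=cv2.resize(ims[130:330,150:350],(373,373),interpolation=cv2.INTER_CUBIC)[:,:,::-1];cv2.imwrite('pics/c7.png',c)
E
```

```text
tcp [ 0.41   -0.0673  0.0393] yawY 17.4 z [-4.e-04  6.e-04 -1.e+00]
(-0.31, 0.006, 24) [ 0.4135 -0.0528] r 0.417 [76.8 73.2]
turn [-0.0001, -0.0003, 0.035] shift [0.0213, 0.0128, 0.0005] rows 0.6 t 9.37 w 0.0112 F [ 3.7 -0.5 -2.3]
(-0.29, 0.004, 20) [ 0.412 -0.035] r 0.413 [58.4 53. ]
turn [-0.0001, -0.0003, 0.0683] shift [0.0504, 0.0193, 0.0005] rows 1.1 t 9.37 w 0.0112 F [ 3.7 -0.5 -2.3]
(-0.27, 0.003, 17) [ 0.4113 -0.0162] r 0.412 [42.9 35.8]
turn [-0.0002, -0.0003, 0.0933] shift [0.0805, 0.0275, 0.0006] rows 1.6 t 9.37 w 0.0112 F [ 3.7 -0.5 -2.3]
(-0.25, 0.002, 14) [0.4106 0.0028] r 0.411 [30.3 23.3]
turn [-0.0002, -0.0003, 0.1183] shift [0.1111, 0.0358, 0.0006] rows 2.0 t 9.37 w 0.0112 F [ 3.7 -0.5 -2.3]
(-0.235, 0.002, 12) [0.4097 0.0174] r 0.41 [24.7 18. ]
turn [-0.0002, -0.0003, 0.135] shift [0.1348, 0.0417, 0.0006] rows 2.3 t 9.37 w 0.0112 F [ 3.7 -0.5 -2.3]
(-0.22, 0.002, 10) [0.4088 0.0321] r 0.41 [20.1 17.8]
turn [-0.0002, -0.0003, 0.1516] shift [0.1586, 0.0477, 0.0006] rows 2.5 t 9.37 w 0.0112 F [ 3.7 -0.5 -2.3]
```

View pics/c7.png

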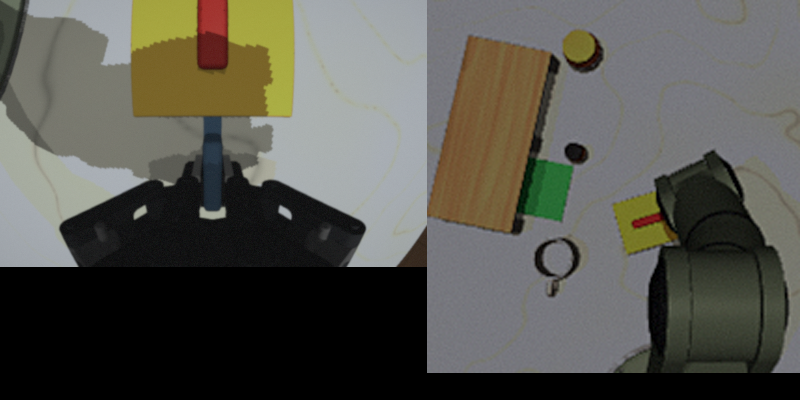

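The picture shows the tub straight in the grip with its lid on, and the liner, spice and mug untouched and clear ahead. That was the last allowed picture, so from here I'll check by numbers.

Call:
{"op": "arm_command", "data": {
  "motion": [
    [[0,0,0.035],[0.021,0.013,0],0],
    [[0,0,0.068],[0.05,0.019,0],0],
    [[0,0,0.093],[0.08,0.0275,0],0],
    [[0,0,0.118],[0.111,0.036,0],0],
    [[0,0,0.135],[0.135,0.042,0],0],
    [[0,0,0.152],[0.159,0.048,0],0],
    [[0,0,0.152],[0.159,0.048,0],0]
  ]
}}

```text
clock: 10.05
tcp_pos: [0.4122, 0.033, 0.0392]
orientation: [-0.0, 0.713, 0.701, 0.001]
contact_force: [1.2, 3.5, -0.1]
grip_width: 0.0114
grasp_force: 59.0
```

```bash
cat > m8.py <<'E'
from plan import *
import sys
p,im=snap('top',sys.argv[1]);h=cv2.cvtColor(np.ascontiguousarray(im),cv2.COLOR_RGB2HSV)
m=cv2.inRange(h,(20,110,40),(34,255,255));m[:,:240]=0;m[:200]=0;m[:,360:]=0
c=comps(m,20)
if c:
    c=max(c,key=cv2.contourArea);P=np.array([plane(p,q,.064)[:2] for q in c.reshape(-1,2).astype(float)])-lin
    print("lid visible x",np.round([(P@xa).min(),(P@xa).max()],3),"y",np.round([(P@ya).min(),(P@ya).max()],3))
d=cv2.inRange(h,(0,0,0),(180,255,60));d[:203]=0;d[222:]=0;d[:,:221]=0;d[:,242:]=0
c=comps(d,8)
if c: print("spice px",cv2.minEnclosingCircle(max(c,key=cv2.contourArea)))
E
python3 m8.py pics/t8.png; python3 - <<'E'
from plan import *
st()
for X,Y,d in((-.205,.002,8.5),(-.19,.003,7),(-.175,.003,5.5),(-.16,.004,4),(-.145,.004,2.5),(-.13,.004,1),(-.115,.004,0),(-.10,.004,0)):
    g,r,cl=grip(X,Y,d);print((X,Y,d),g.round(4),"r",r.round(3),cl);to([*g,.039],psi+d-90)
E
```

```text
lid visible x [-0.242 -0.218] y [0.016 0.046]
spice px ((229.5, 212.0), 6.265082359313965)
tcp [0.4122 0.0317 0.0392] yawY -0.91 z [ 1.e-03  6.e-04 -1.e+00]
(-0.205, 0.002, 8.5) [0.4089 0.0469] r 0.412 [16.7 21.3]
turn [0.0005, -0.0003, 0.0116] shift [0.0253, -0.0059, 0.0003] rows 0.4 t 10.1 w 0.0115 F [0.7 2.9 0.7]
(-0.19, 0.003, 7) [0.408 0.062] r 0.413 [15.1 23.4]
turn [0.0005, -0.0003, 0.0241] shift [0.0504, -0.0078, 0.0003] rows 0.7 t 10.1 w 0.0115 F [0.7 2.9 0.7]
(-0.175, 0.003, 5.5) [0.4081 0.0769] r 0.415 [13.1 25.7]
turn [0.0004, -0.0003, 0.0366] shift [0.0753, -0.0081, 0.0004] rows 1.1 t 10.1 w 0.0115 F [0.7 2.9 0.7]
(-0.16, 0.004, 4) [0.4072 0.0921] r 0.417 [12.9 26.2]
turn [0.0004, -0.0003, 0.0491] shift [0.1006, -0.01, 0.0004] rows 1.5 t 10.1 w 0.0115 F [0.7 2.9 0.7]
(-0.145, 0.004, 2.5) [0.4072 0.1072] r 0.421 [12.4 26.7]
turn [0.0004, -0.0003, 0.0616] shift [0.1258, -0.0103, 0.0004] rows 1.8 t 10.1 w 0.0115 F [0.7 2.9 0.7]
(-0.13, 0.004, 1) [0.4073 0.1224] r 0.425 [12.7 26.4]
turn [0.0004, -0.0003, 0.0741] shift [0.151, -0.0105, 0.0004] rows 2.2 t 10.1 w 0.0115 F [0.7 2.9 0.7]
(-0.115, 0.004, 0) [0.4083 0.1374] r 0.431 [13.3 25.8]
turn [0.0004, -0.0003, 0.0824] shift [0.1762, -0.0092, 0.0004] rows 2.5 t 10.1 w 0.0115 F [0.7 2.9 0.7]
(-0.1, 0.004, 0) [0.4112 0.1522] r 0.438 [13.3 26.2]
turn [0.0004, -0.0003, 0.0824] shift [0.2008, -0.0049, 0.0004] rows 2.9 t 10.1 w 0.0115 F [0.7 2.9 0.7]
```

Call:
{"op": "arm_command", "data": {
  "motion": [
    [[0,0,0.012],[0.025,-0.009,0],0],
    [[0,0,0.024],[0.05,-0.012,0],0],
    [[0,0,0.037],[0.075,-0.012,0],0],
    [[0,0,0.049],[0.101,-0.013,0],0],
    [[0,0,0.062],[0.126,-0.013,0],0],
    [[0,0,0.074],[0.151,-0.013,0],0],
    [[0,0,0.082],[0.176,-0.012,0],0],
    [[0,0,0.082],[0.201,-0.008,0],0],
    [[0,0,0.082],[0.201,-0.008,0],0]
  ]
}}

```text
clock: 10.85
tcp_pos: [0.4102, 0.1525, 0.0392]
orientation: [0.0, 0.77, 0.638, 0.001]
contact_force: [0.0, 3.3, 0.1]
grip_width: 0.0112
grasp_force: 59.0
```

```bash
python3 m8.py pics/t9.png; python3 - <<'E'
from plan import *
st()
for X,Y,d in((-.05,.004,0),(-.004,.003,0),):
    g,r,cl=grip(X,Y,d);print((X,Y,d),g.round(4),"r",r.round(3),cl);to([*g,.039],psi+d-90)
# lid / liner lateral check in wrist view
p,im=snap('wrist','pics/w9.png');h=cv2.cvtColor(np.ascontiguousarray(im),cv2.COLOR_RGB2HSV)
m=cv2.inRange(h,(20,110,40),(34,255,255));c=max(comps(m,50),key=cv2.contourArea);P=np.array([plane(p,q,.064,True)[:2] for q in c.reshape(-1,2).astype(float)])-lin
print("wrist lid x",np.round([(P@xa).min(),(P@xa).max()],3),"y",np.round([(P@ya).min(),(P@ya).max()],3))
E
```

```text
spice px ((230.5, 215.0), 11.236202239990234)
tcp [0.41   0.1515 0.0391] yawY -10.8 z [ 1.e-03  8.e-04 -1.e+00]
(-0.05, 0.004, 0) [0.4205 0.2013] r 0.466 [41.3 48. ]
turn [0.0004, -0.0005, 0.0] shift [0.0849, 0.0017, 0.0003] rows 1.2 t 10.9 w 0.0108 F [1.2 3.4 1.2]
(-0.004, 0.003, 0) [0.4301 0.2463] r 0.496 [83.  84.3]
turn [0.0004, -0.0005, 0.0] shift [0.1615, 0.0034, 0.0004] rows 2.3 t 10.9 w 0.0108 F [1.2 3.4 1.2]
wrist lid x [-0.163 -0.09 ] y [-0.044  0.055]
```

Call:
{"op": "arm_command", "data": {
  "motion": [
    [[0,0,0],[0.02,0.001,0],0],
    [[0,0,0],[0.045,0.001,0],0],
    [[0,0,0],[0.07,0.002,0],0],
    [[0,0,0],[0.085,0.002,0],0]
  ]
}}

```text
clock: 11.28
tcp_pos: [0.4205, 0.1994, 0.0392]
orientation: [0.001, 0.772, 0.636, -0.001]
contact_force: [-2.9, -13.6, 19.6]
grip_width: 0.011
grasp_force: 61.9
```

Call:
{"op": "arm_command", "data": {
  "motion": [
    [[0,0,0],[0.02,0.001,0],0],
    [[0,0,0],[0.04,0.001,0],0],
    [[0,0,0],[0.06,0.002,0],0],
    [[0,0,0],[0.075,0.002,0],0],
    [[0,0,0],[0.077,0.002,0],0],
    [[0,0,0],[0.077,0.002,0],0]
  ]
}}

```text
clock: 11.78
tcp_pos: [0.4306, 0.2447, 0.0392]
orientation: [0.0, 0.771, 0.636, -0.0]
contact_force: [-1.0, 0.8, 7.6]
grip_width: 0.0112
grasp_force: 60.3
```

```bash
python3 - <<'E'
from plan import *
st();o=ctrl.observe();print(o['contact_force'],(o['tcp_pos'][:2]-lin)@xa+.105,(o['tcp_pos'][:2]-lin)@ya)
g,r,cl=grip(-.004,.003,0);to([*g,.039],psi-90)
E
```

```text
tcp [0.4306 0.2447 0.0392] yawY -10.95 z [ 2.e-04 -8.e-04 -1.e+00]
[-0.98252188  0.83469158  7.59973214] -0.005500561082588673 0.0022425133358994
turn [0.0002, 0.0004, -0.0013] shift [0.0025, -0.0013, 0.0003] rows 0.0 t 11.78 w 0.0112 F [-1.   0.8  7.6]
```

In place at X ≈ -5.5 mm, Y ≈ 2 mm. I'll release with a partial opening, then lift off and check.

Call:
{"op": "arm_command", "data": {
  "motion": [
    [[0,0,0],[0,0,0],0.4],
    [[0,0,0],[0,0,0],0.4],
    [[0,0,0],[0,0,0],0.4],
    [[0,0,0],[0,0,0],0.4],
    [[0,0,0],[0,0,-0.03],0.4],
    [[0,0,0],[0,0,-0.09],0.4],
    [[0,0,0],[0,0,-0.16],0.4],
    [[0,0,0],[-0.02,0,-0.22],0.4],
    [[0,0,0],[-0.07,0,-0.27],0.4],
    [[0,0,0],[-0.12,0,-0.3],0.4]
  ]
}}

```text
clock: 12.62
tcp_pos: [0.4166, 0.1753, 0.2217]
orientation: [0.0, 0.771, 0.637, 0.002]
contact_force: [1.7, -0.8, 1.0]
grip_width: 0.0341
grasp_force: 0.0
```

Call:
{"op": "arm_command", "data": {
  "motion": [
    [[0,0,0],[-0.06,0.05,0],0.4],
    [[0,0,0],[-0.13,0.12,0],0.4],
    [[0,0,0],[-0.2,0.19,0],0.4],
    [[0,0,0],[-0.26,0.25,0],0.4],
    [[0,0,0],[-0.32,0.31,0],0.4],
    [[0,0,0],[-0.36,0.36,0],0.4],
    [[0,0,0],[-0.4,0.4,0],0.4],
    [[0,0,0],[-0.4,0.4,0],0.4]
  ]
}}

```text
clock: 13.28
tcp_pos: [0.6036, -0.1028, 0.2189]
orientation: [-0.0, 0.771, 0.637, -0.0]
contact_force: [0.3, 0.2, 1.0]
grip_width: 0.0342
grasp_force: 0.0
```

```bash
python3 - <<'E'
from plan import *
st();p,im=snap('top','pics/t10.png');ps,ims=snap('side','pics/s10.png')
h=cv2.cvtColor(np.ascontiguousarray(im),cv2.COLOR_RGB2HSV)
t0=cv2.cvtColor(cv2.imread('pics/top0.png'),cv2.COLOR_BGR2GRAY).astype(int);t1=cv2.cvtColor(im,cv2.COLOR_RGB2GRAY).astype(int)
for n,(x,y,w) in dict(spice=(230,211,9),mug=(219,272,16),jar=(233,155,12),shelf=(180,200,20),liner=(214,231,14)).items():
    print(n,"mean abs diff",abs(t0-t1)[y-w:y+w,x-w:x+w].mean().round(1))
d=cv2.inRange(h,(0,0,0),(180,255,60))
def roi(m,x0,y0,x1,y1):
    o=np.zeros_like(m);o[y0:y1,x0:x1]=m[y0:y1,x0:x1];c=comps(o,8);return max(c,key=cv2.contourArea) if c else None
c=roi(d,221,203,240,220)
if c is not None: print("spice",cv2.minEnclosingCircle(c))
for nm,mm,z in(("handle",cv2.inRange(h,(95,80,20),(125,255,255)),.07),("yellow",cv2.inRange(h,(20,110,40),(34,255,255)),.064)):
    c=roi(mm,185,200,250,265)
    if c is None: print(nm,"none");continue
    P=np.array([plane(p,q,z)[:2] for q in c.reshape(-1,2).astype(float)])-lin
    print(nm,"x",np.round([(P@xa).min(),(P@xa).max()],3),"y",np.round([(P@ya).min(),(P@ya).max()],3))
hs=cv2.cvtColor(np.ascontiguousarray(ims),cv2.COLOR_RGB2HSV)
for nm,mm in(("yellow",cv2.inRange(hs,(18,100,30),(34,255,255))),("blue",cv2.inRange(hs,(95,80,15),(125,255,255)))):
    for k in comps(mm,8):
        b=cv2.boundingRect(k)
        if 190<b[0]<300 and 130<b[1]<200: print("side",nm,b,cv2.minAreaRect(k))
E
```

```text
tcp [ 0.6036 -0.1028  0.2189] yawY -10.91 z [-2.e-04 -1.e-04 -1.e+00]
spice mean abs diff 3.2
mug mean abs diff 3.3
jar mean abs diff 3.2
shelf mean abs diff 3.2
liner mean abs diff 6.6
spice ((229.5, 212.0), 6.265082359313965)
handle x [-0.129 -0.079] y [-0.004  0.008]
yellow x [-0.026 -0.007] y [-0.092  0.013]
side yellow (229, 153, 25, 8) ((240.93997192382812, 156.30958557128906), (5.45766544342041, 24.429550170898438), 85.03025817871094)
side blue (230, 160, 24, 18) ((241.5, 168.5), (17.0, 23.0), 90.0)
```

Handle tip at liner x = -0.129 and bystanders unchanged. One last numeric check that the lid is still home and level, in the side view.

```bash
python3 - <<'E'
from plan import *
ps=ctrl.camera_params('side');im=np.ascontiguousarray(cv2.imread('pics/s10.png')[:,:,::-1]);h=cv2.cvtColor(im,cv2.COLOR_RGB2HSV)
Rm=quat(ps["orientation"]).as_matrix();M=ps["mtx"]
def proj(q):
    c=Rm.T@(np.array(q)-ps["eye"]);v=M@np.array([c[0],-c[1],-c[2]]);return (v[:2]/v[2]).round(1)
for y in(-.047,.051):
    for x,z in((-.067,.060),(-.067,.064),(.057,.064)): print(y,x,z,proj([*(lin+x*xa+y*ya),z]))
m=cv2.inRange(h,(18,100,30),(34,255,255))
for x in range(229,254,4):
    r=np.where(m[145:170,x])[0]+145;print(x,r.min() if len(r) else None,r.max() if len(r) else None,end='; ')
E
```

```text
-0.047 -0.067 0.06 [253.8 158.6]
-0.047 -0.067 0.064 [253.7 157.7]
-0.047 0.057 0.064 [251.5 145.1]
0.051 -0.067 0.06 [228.7 160.7]
0.051 -0.067 0.064 [228.6 159.7]
0.051 0.057 0.064 [227.9 146.8]
229 156 160; 233 155 159; 237 154 159; 241 148 158; 245 154 158; 249 152 158; 253 154 158;
```

The lid's bottom edge lies where the home, level position predicts: row 160 to 158, against 160.7 to 158.6. Handing in.

```bash
python3 -c "
from station import ctrl
print(ctrl.sign_off())"
```

```text
the job is handed in; nothing more can be done
None
```

The lid is pressed home and level, and the closed tub is in the green-lined bay with only its handle sticking out; the mug and the jars in front did not move, I did not check the canister in the other bay, and the job was handed in at about 13 s.

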